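# Snap the cartridge into the ignition tester and switch it on

### The arm

A 6-joint arm with a two-finger parallel gripper is mounted at the origin on the work surface. World frame = base frame: x ahead of the robot, y to its left, z up, the work surface at z = 0. Lengths are in m, angles in rad, forces in N, time in s.
With the tool pointing down it reaches from about 0.25 to 0.725 m from the base axis. Payload 4 kg.
Tool frame: the origin (TCP) lies on the centre line of the jaws, within the pads' length; the fingertips stand 19 mm ahead of it and the grasp point (between the pads) is the TCP; z points along the fingers, y is the direction in which the jaws open and shut (so a half turn about z gives the same grasp; the last joint's range is limited). The gripper opens to 85 mm and grips with 20 to 120 N. Pads are 22 mm wide; open, the fingers measure 114 mm over their backs; the gripper's body (76 mm by 85 mm) begins 54 mm behind the grasp point. The pads swing forward as they close: fully open they stand 13 mm farther back than shut.
Start: joints at [1.178, 0.241, 0.005, 1.335, 0, 1.571], TCP at [0.191, 0.462, 0.25] pointing down, gripper open.
Joint ranges: [-2.72, 2.72], [-1.05, 1.87], [-1.09, 1.28], [-1.99, 2.15], [-1.42, 1.44], [-3.14, 3.14]. Speed limits (rad/s): [2.79, 2.79, 3.14, 3.14, 3.14, 3.14].

### API

Orientations are given as a unit quaternion [x, y, z, w].
In Python, from workcell import bot gives the robot as it stands. The module is installed in compiled form; this text tells all that it offers.
- The arm moves only by the shell command python3 -m handwheel 'ROWS' [OPENING]. ROWS is JSON, a list of rows, each an object of numbers: "dx", "dy", "dz": the shift along the tool's x, y, z as a fraction of full scale; "ax", "ay", "az": the turn, a rotation vector about the tool's x, y, z as a fraction of full scale. In form: [{"dx": .., "dy": .., "dz": .., "ax": .., "ay": .., "az": ..}, ...]. A call has 1 to 12 rows; each row shifts and turns the commanded pose from where the row before left it, along the tool's axes as they then stand; what a row does not reach is not made up. Full scale, the value 1, is 2.5 cm for a shift and 0.15 rad for a turn. A row lasts 1/10 s, in which the tool goes at most 50 mm and 8.59 degrees, less where a joint would pass 70% of its speed; a pose out of reach is approached as far as the arm can. A call with a number of a shift or a turn outside -1 to 1 is refused whole. A call with a gripper value outside its range is refused whole. OPENING is the gripper's target within -1 to 1 (fully open at 1, half-way at 0, shut at -1), set as the call begins (- or left out, the last holds). The fingers move at their own pace and stop on an object; the grip force is fixed at half the most. Time passes only in rows, so rows that do not move let the fingers close. It gives the time, the measured TCP pose, the force and the opening at its end, in the units of the state.
- bot.get_obs(): the state, without advancing time (a new reading comes with each control period).
- bot.camera(name): name is "scene" or "top" or "wrist"; returns a dict with "img" (400x640x3 uint8, red, green, blue), "intrinsics" (3x3 intrinsics, pixels), "eye" and "rotation" of the camera in the world. Camera axes: x right, y down, z forward; pixel columns grow to the right and rows downward; lengths in m; the calibration is good to about 2 mm. A picture is of the moment at which its call begins. There is no depth.
- bot.job_done(): hands the job in, once; it reports no verdict.
Trained networks look in a picture, given as the dict that the camera call returned (one of the last four; its "shot" number tells which), for a name from the list of things; names that differ only in an ending like _2 or _b are one class to them, and where a whole thing is asked for, a point or a joint stands for the part that bears it (a point fixed in the world has none). Each returns a list of dicts, best first, with "confidence" (0 to 1); they miss things now and then, are a little off and sometimes report something else, mostly with a low value. They report only what shows in the picture. A call takes as long as a camera call. They do not tell look-alikes from the thing itself.
- bot.trace(thing, picture): "region" (400x640 bool, what is visible of it) and "rect" ([centre column, centre row, width, height] in pixels, round what is visible of it).
The state is a dict: "clock": time; "joint_pos": joint angles; "joint_vel": joint speeds; "tau": joint torques, N m; "eef_pos": TCP position; "tool_rot": TCP orientation; "ft_force": force on the tool from outside, world axes, zero at the start; "ft_torque": the same for the moment, N m; "grip_width": finger opening in m.
Only numpy, scipy, OpenCV 4.12 (cv2) and the standard library are available. Lean on these libraries where they do the work, as an engineer would, in place of code of your own. Each camera call takes 0.05 s, during which the arm holds its last target.

### The job

Take the ceramic cartridge with the wedge-shaped metal ends and press it down between the two spring clips on top of the tester until it snaps fully home in both cradles, without forcing it, and let go of it. Then push the tester's switch lever all the way over to switch it on. Leave the other parts on the table where they are.

Things in the scene. Friction and masses are not known exactly. Their poses are not given: they have to be found in the camera images.
- cartridge: Loose cartridge lying on the table, to be fitted. White square ceramic body 48 long, 28 wide, 28 high; on each end a steel cap, round (24 diameter) for 14, then a wedge 16 wide, chamfered above and below, from 24 high to a tip 4 high over a length of 8. 92 long over all, 80 to 145 g. Origin at the centre of its underside; x along its length, z up; axis 14 above the underside. Either end may go either way.
- cartridge_mid (a point): The middle of the cartridge: centre of its ceramic body, on the axis of the caps, 14 above its underside; axes as the cartridge's.
- spare: A similar ceramic cartridge that does not fit and must stay where it is: same 48 x 28 x 28 body and 24 round caps, but the caps end flat without a wedge; 74 long over all. Axes as the cartridge's. It and the cartridge may change places.
- tester: Fixed grey casing, 150 (x) by 300 (y), its top 60 above its origin; sunk up to 12 into the table. Origin at the centre of its underside, z up. On top: the cartridge holder with two V cradles and two spring clips, centred at y = -65 (seat), and the switch, a lever on a 70 x 50 x 25 block centred at y = +105.
- seat (a point): Where the cartridge's middle lies when home, except for the height: the holder is clamped on its column anywhere in a 40 range, so home is up to 20 above or below this point, which is fixed to the casing 62 above its top. Axes as the tester's; the cartridge lies along y, loaded from straight above. Under its ceramic body 20 is free down to the holder; beside it nothing for 60.
- clip_near (a joint): Outward lean in rad of the -y spring clip, a steel blade 18 wide hinged at the holder's foot, 42 below and 51 from the home middle. Its rounded nose (radius 2.5) sits 7 above the home axis and 42.8 from the middle along y; above it a lip flares outwards, up to 19 above the home axis, as a lead-in. 0 at rest, about 0.12 spread by the cartridge's tip, about 0.05 snapped over the wedge.
- clip_far (a joint): The same for the +y clip. The wedges meet both noses when the cartridge is 17 above home and spread them at 10 to 20 N of downward push in all; 5 to 9 above home the tips pass the noses, the push drops away and the clips pull it down. Then the caps (in 45 degree Vs, 30.5 either side of the middle) rest hard; pushing on with more than about 20 N cracks the cartridge; a few mm too deep is enough.
- switch (a joint): Switch lever angle in rad: 0 is off (leaning to the tester's -x), 1.0 is the end stop, on (leaning to +x). It stays where it is left and takes about 1 N at the knob.
- switch_tip (a point): Centre of the switch lever's round knob, 26 in diameter, 60 from the lever's hinge. The hinge runs along the tester's y at tester x = 0, y = +105, 22 above the casing's top; the knob swings in an arc over it from -x to +x.
- plug: Bystander: a spark plug lying down, 66 long, 21 thick. Leave it alone.
- gear: Bystander: a gear on a short upright shaft, 53 across, 64 high. Leave it alone.
- distributor: Bystander: an upright metal distributor with a brown cap and a round capsule at its side, 90 wide, 146 high. Leave it alone.
- distributor_b: Bystander: a second distributor like it. Leave it alone.
- bearing: Bystander: a ball bearing lying flat, 44 across, 14 high. Leave it alone.
- driver: Bystander: a screwdriver lying on the table. Leave it alone.
Not all that is in view belongs to the job. What is shaped like the cartridge but red is not meant.

How it is judged:
On the way, in this order (a step that is already met when the one before it is completed fails the run):
1. the cartridge is home and let go: both clips snapped over its ends, switch still off (horizontal distance between cartridge_mid and seat below 0.004 m and z of cartridge_mid in the frame of seat between -0.0225 and 0.0225 m and angle between the x axis of cartridge and the y axis of tester, either way round below 0.06 rad and value of joint each of clip_near, clip_far below 0.102 rad and value of joint switch below 0.5 rad and contact force between the fingers and cartridge below 0.1 N and value of joint any of clip_near, clip_far above 0.02 rad), for 0.2 s.
2. the switch is on (value of joint switch above 0.85 rad), for 0.2 s.
At the end, for the whole second after the job is handed in: The wedge-ended cartridge is snapped in: middle within 3.5 mm sideways and 22.5 mm in height of the seat point (holder height varies), in line within 0.05 rad, both clips closed over its wedges (leans under 0.102 rad, one or both over 0.02), at rest, released, and the switch lever beyond 0.85 rad (horizontal distance between cartridge_mid and seat below 0.0035 m and z of cartridge_mid in the frame of seat between -0.0225 and 0.0225 m and angle between the x axis of cartridge and the y axis of tester, either way round below 0.05 rad and value of joint each of clip_near, clip_far below 0.102 rad and linear speed of cartridge below 0.02 m/s and value of joint switch above 0.85 rad and value of joint any of clip_near, clip_far above 0.02 rad); the robot touches nothing.
It fails at once if the cartridge is forced: its contact forces on the tester, clips' squeeze included, add up to more than 50 N (contact force between cartridge and tester above 50 N).
It fails at once if the spare cartridge is shifted by more than 20 mm (distance of spare from where it was at the start of the episode above 0.02 m).
It fails at once if another part on the table is shifted by more than 30 mm (distance of any of plug, gear, distributor, distributor_b, bearing, driver from where it was at the start of the episode above 0.03 m).
It also fails if it takes over 67 s, if anything falls off the work surface, if the arm or the gripper's body presses on something with over 40 N, if the wrist force passes 120 N, or if a joint passes its speed limit or range.

## Working session

There is one attempt and no reset: what is moved stays moved. The work goes in short steps, Python scripts to look and compute and a shell command to move; the robot and the scene stay as the last step left them, time stands still between calls to the robot, and variables do not carry over. Pictures are saved under pics/ and viewed, and the job is handed in when it is done.

```bash
mkdir -p pics; ls; cat > h.py <<'E'
import numpy as np,cv2
from workcell import bot
def shot(name,fn):
    p=bot.camera(name); cv2.imwrite('pics/'+fn,p['img'][:,:,::-1]); return p
def ray(p,u,v):
    K=p['intrinsics'];R=np.array(p['rotation']);d=R@np.linalg.inv(K)@np.array([u,v,1.]);return np.array(p['eye']),d
def atz(p,u,v,z):
    e,d=ray(p,u,v);return e+d*(z-e[2])/d[2]
def proj(p,X):
    R=np.array(p['rotation']);c=R.T@(np.array(X)-np.array(p['eye']));q=np.array(p['intrinsics'])@c;return q[:2]/q[2]
E
python3 - <<'E'
from h import *
for n in ['scene','top','wrist']:
    p=shot(n,n+'0.png'); print(n,p['eye'],np.round(p['rotation'],3).tolist(),np.array(p['intrinsics']).tolist(),p['shot'])
    for t in ['cartridge','tester','switch_tip','spare','clip_near']:
        for r in bot.trace(t,p)[:4]: print(t,round(r['confidence'],2),np.round(r['rect'],1))
o=bot.get_obs();print(o)
E
```

```text
pics
scene [1.03337679 0.52698614 0.73095053] [0.307, 0.86, -0.385, -0.13] [[406.809917291914, 0.0, 318.11227103011976], [0.0, 406.809917291914, 201.45255780175322], [0.0, 0.0, 1.0]] 1
cartridge 0.85 [319.2 168.4  27.1  20.5]
cartridge 0.71 [320.2 146.8  22.2  14.7]
cartridge 0.64 [355.8 177.1  30.3  14.3]
cartridge 0.16 [266.  189.9  31.8  15.9]
tester 0.71 [382.4 265.9 120.6 141.1]
switch_tip 0.81 [413.2 268.9  15.6  25.5]
switch_tip 0.37 [383.1 265.1 120.9 135.1]
spare 0.76 [265.7 190.1  29.2  14.1]
spare 0.72 [411.  269.6  18.2  25.5]
spare 0.23 [361.  201.5   8.   16.8]
clip_near 0.66 [358.4 201.9   9.4  20.7]
top [ 0.45873237 -0.00633384  1.15651802] [0.707, -0.704, 0.053, -0.042] [[449.29315170546244, 0.0, 326.9422843812383], [0.0, 449.29315170546244, 200.02713694432737], [0.0, 0.0, 1.0]] 2
cartridge 0.94 [398.7 266.    9.6  35.3]
cartridge 0.94 [359.7 288.9  19.   33.2]
cartridge 0.73 [436.4 297.9  17.1  34.1]
cartridge 0.64 [407.9 196.3  24.   32.4]
tester 0.67 [258.9 219.8 136.9 101.8]
switch_tip 0.62 [208.1 204.3  13.    9.5]
spare 0.79 [407.8 196.7  25.8  27.8]
clip_near 
[... 183 characters left out ...]
372057], [0.0, 0.0, 1.0]] 3
{'clock': 0.9, 'joint_pos': array([1.17800408e+00, 2.40619535e-01, 5.00332207e-03, 1.33515762e+00,
       3.09308958e-05, 1.57077662e+00]), 'joint_vel': array([ 0.00093598, -0.00035627, -0.00066569, -0.0009337 ,  0.00108431,
       -0.00080543]), 'tau': array([ 1.25778970e-04, -3.72195482e+01,  2.52693021e+01,  1.06784093e-03,
        8.50899596e-05,  2.38478357e-07]), 'eef_pos': array([0.19138338, 0.46194161, 0.25029797]), 'tool_rot': array([ 1.95126348e-01,  9.80778114e-01,  1.40485143e-05, -1.29733635e-05]), 'ft_force': array([-0.09945723,  0.42561255, -0.28526998]), 'ft_torque': array([ 0.00300039, -0.03439789,  0.01311189]), 'grip_width': 0.08565931842374258}
```

View pics/scene0.png

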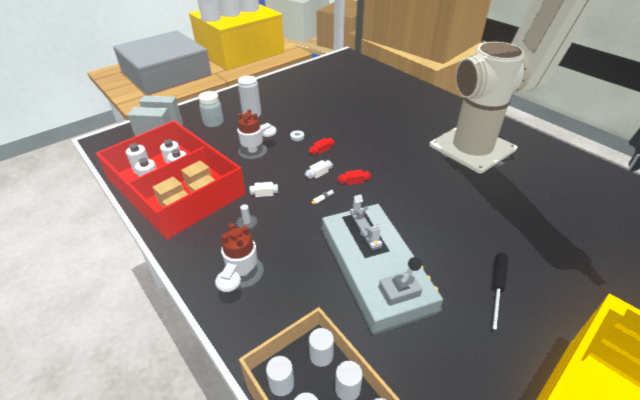

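View pics/top0.png

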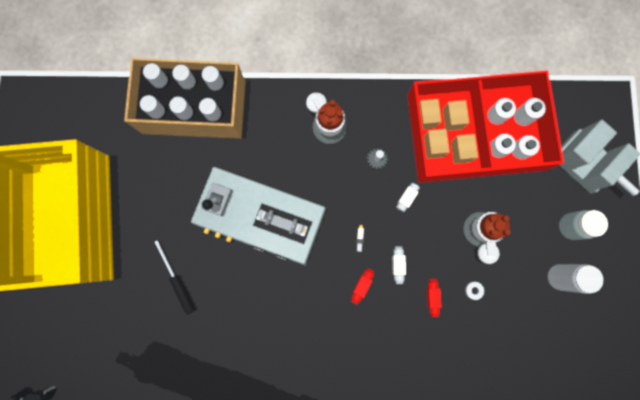

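```bash
python3 - <<'E'
import cv2
a=cv2.imread('pics/top0.png');cv2.imwrite('pics/top0a.png',cv2.resize(a[170:330,330:470],None,fx=5,fy=3.7*1,interpolation=cv2.INTER_CUBIC) if 0 else cv2.resize(a[175:325,335:460],None,fx=4,fy=4,interpolation=2))
cv2.imwrite('pics/top0b.png',cv2.resize(a[160:280,180:335],None,fx=4.5,fy=4.5,interpolation=2))
a=cv2.imread('pics/scene0.png');cv2.imwrite('pics/sc0a.png',cv2.resize(a[130:340,240:460],None,fx=2.8,fy=2.8,interpolation=2))
E
```

```text
(no output)
```

View pics/top0a.png

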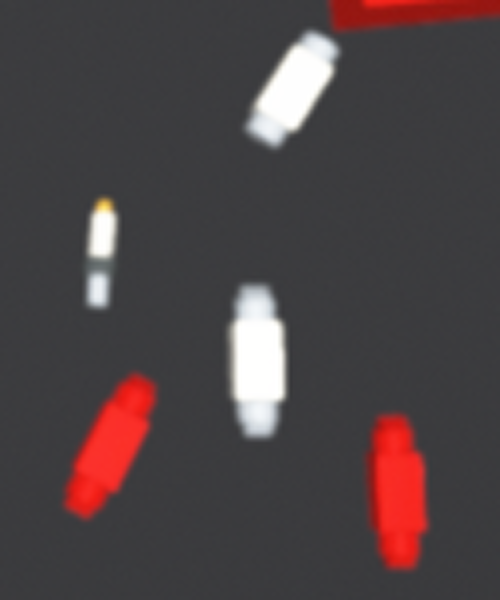

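View pics/top0b.png

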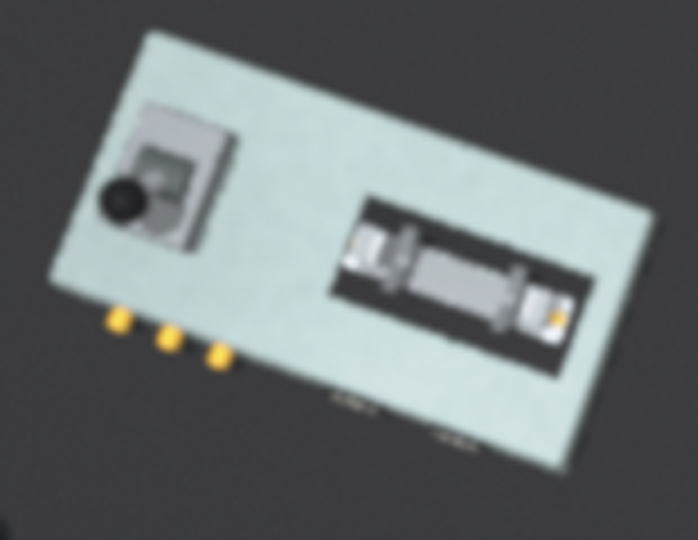

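View pics/sc0a.png

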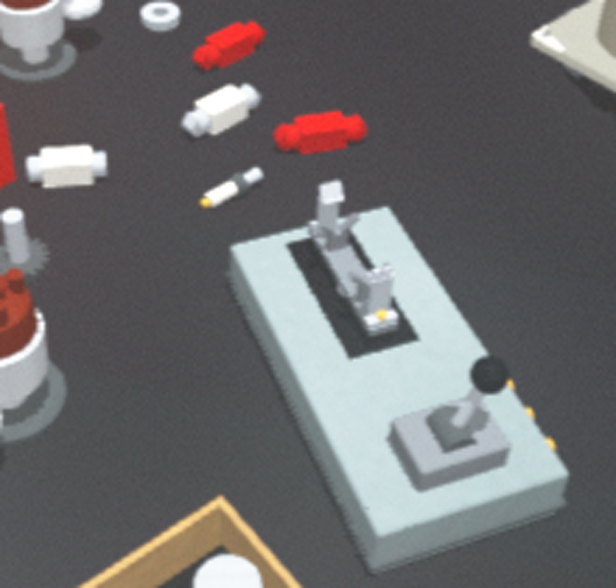

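```bash
cat >> h.py <<'E'
from scipy.spatial.transform import Rotation as Rn
def _R(p): 
    r=np.array(p['rotation']); return Rn.from_quat(r).as_matrix() if r.shape==(4,) else r
def ray(p,u,v):
    d=_R(p)@np.linalg.inv(p['intrinsics'])@np.array([u,v,1.]);return np.array(p['eye']),d
def proj(p,X):
    c=_R(p).T@(np.array(X)-np.array(p['eye']));q=np.array(p['intrinsics'])@c;return q[:2]/q[2]
def view(p,fn,box,f): # box x0,y0,x1,y1
    x0,y0,x1,y1=box; cv2.imwrite('pics/'+fn,cv2.resize(p['img'][y0:y1,x0:x1,::-1],None,fx=f,fy=f,interpolation=2))
E
python3 - <<'E'
from h import *
from scipy.optimize import least_squares
class P(dict):pass
T={'eye':[0.45873237,-0.00633384,1.15651802],'rotation':None,'intrinsics':np.array([[449.29315,0,326.94228],[0,449.29315,200.02714],[0,0,1.]])}
S={'intrinsics':np.array([[406.80992,0,318.11227],[0,406.80992,201.45256],[0,0,1.]])}
p=bot.camera('top');s=bot.camera('scene')
print(np.shape(p['rotation']))
px=np.array([[213.3,166.7],[325.6,207.3],[305.1,264.4],[191.1,222.7]])
loc=np.array([[.075,.15],[.075,-.15],[-.075,-.15],[-.075,.15]])
def f(q):
    c,s_=np.cos(q[3]),np.sin(q[3])
    return np.concatenate([proj(p,[q[0]+c*a-s_*b,q[1]+s_*a+c*b,q[2]])-u for (a,b),u in zip(loc,px)])
r=least_squares(f,[.4,.15,.05,-.3]);print('tester top',r.x,np.abs(r.fun).max())
q=r.x
def W(a,b,h,z=.054):
    c,s_=np.cos(q[3]),np.sin(q[3]);return [q[0]+c*a-s_*b,q[1]+s_*a+c*b,z+h]
for h in [.042,.062,.082]:
    for y in (-65-46,-65+46):
        print(h,y,'cliptop', proj(p,W(0,y/1e3,h+.019)),proj(s,W(0,y/1e3,h+.019)))
# switch knob off
print('knob',proj(p,W(-.06*np.sin(.5),.105,.022+.06*np.cos(.5))),proj(s,W(-.06*np.sin(.5),.105,.022+.06*np.cos(.5))))
for (u,v) in [(398.7,246.5),(399.7,284)]: print(atz(p,u,v,.014))
# body corners at z=.028
for (u,v) in [(231,320),(283,320),(285,400),(234,402)]:
    print(atz(p,335+u/4,175+v/4,.028))
rr=bot.trace('cartridge',p)[:2]
for a in rr:
    m=a['region'].astype(np.uint8);print(cv2.minAreaRect(np.argwhere(m)[:,::-1].astype(np.float32)),a['confidence'])
m=bot.trace('tester',s)
print(bot.get_obs()['clock'])
E
```

```text
(4,)
tester top [ 0.57168807  0.14628795  0.04405248 -0.34322899] 0.2104417862985315
0.042 -111 cliptop [299.32011958 228.0594525 ] [357.8816368  198.93893523]
0.042 -19 cliptop [262.16125392 214.60672902] [375.24862276 226.10467293]
0.062 -111 cliptop [298.92057838 227.41987318] [358.35739113 192.27169194]
0.062 -19 cliptop [261.04405935 213.70872136] [376.03525725 219.35696073]
0.082 -111 cliptop [298.50523035 226.75499053] [358.84732465 185.40574087]
0.082 -19 cliptop [259.882792   212.77528773] [376.84715786 212.39251691]
knob [206.31659924 207.4122721 ] [417.75757923 261.28399888]
[ 0.49579917 -0.20602689  0.014     ]
[ 0.40215631 -0.20677424  0.014     ]
[ 0.47415438 -0.18827131  0.028     ]
[ 0.47424772 -0.2208541   0.028     ]
[ 0.42489867 -0.22106379  0.028     ]
[ 0.42360334 -0.18927476  0.028     ]
((398.0, 265.0), (36.0, 12.0), 90.0) 0.92
((432.9999694824219, 298.0), (36.335994720458984, 13.251952171325684), 85.91438293457031) 0.61
1.1
```

```bash
python3 -m handwheel '[{"az":-0.873},{"az":-0.873},{"az":-0.873},{"dx":-0.386,"dy":-1},{"dx":-0.386,"dy":-1},{"dx":-0.386,"dy":-1},{"dx":-0.386,"dy":-1},{"dx":-0.386,"dy":-1},{"dx":-0.386,"dy":-1},{"dx":-0.386,"dy":-1},{"dx":-0.386,"dy":-1},{"dx":-0.386,"dy":-1}]' 1; python3 -m handwheel '[{"dx":-0.386,"dy":-1},{"dx":-0.386,"dy":-1},{"dx":-0.386,"dy":-1},{"dx":-0.386,"dy":-1},{"dx":-0.386,"dy":-1},{"dx":-0.386,"dy":-1},{"dx":-0.386,"dy":-1},{"dx":-0.386,"dy":-1},{"dx":-0.386,"dy":-1},{"dx":-0.386,"dy":-1},{"dx":-0.386,"dy":-1},{"dx":-0.386,"dy":-1}]'
```

```text
invalid input
invalid input
```

```bash
python3 -m handwheel '[{"dx":-0.386,"dy":-1},{"dx":-0.386,"dy":-1},{"dx":-0.386,"dy":-1},{"dz":0.5},{"dz":1},{"dz":1},{"dz":0.5},{}]'; python3 - <<'E'
from h import *
p=shot('wrist','w1.png')
for r in bot.trace('cartridge',p)[:3]:
    m=r['region'].astype(np.uint8);print(r['confidence'],r['rect'],cv2.minAreaRect(np.argwhere(m)[:,::-1].astype(np.float32)))
print(bot.get_obs()['eef_pos'],bot.get_obs()['tool_rot'],p['eye'])
print(proj(p,[.449,-.206,.014]),bot.get_obs()['clock'])
E
```

```text
[0.19138767 0.46191023 0.25030401] [ 1.95133359e-01  9.80776719e-01 -1.73910827e-05  4.81602758e-06] [0.11482063 0.49494859 0.37474542]
[ 14.22537344 452.57930051] 1.2invalid input
```

View pics/w1.png

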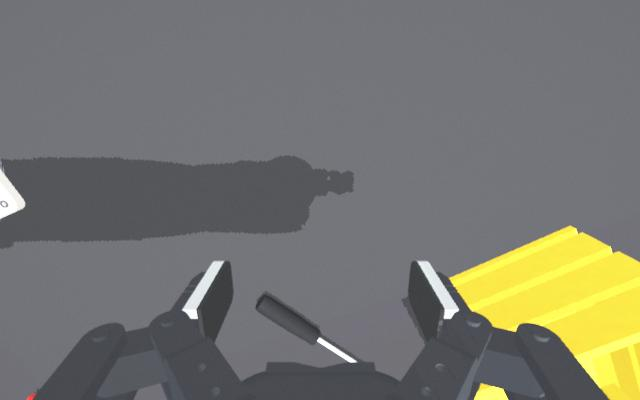

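The picture only shows the gripper over empty table, with the driver near (300,320). The moves were refused, so each row must need all six numbers.

```bash
python3 -m handwheel '[{"dx":0,"dy":0,"dz":0,"ax":0,"ay":0,"az":-0.873},{"dx":0,"dy":0,"dz":0,"ax":0,"ay":0,"az":-0.873},{"dx":0,"dy":0,"dz":0,"ax":0,"ay":0,"az":-0.873},{"dx":-0.386,"dy":-1,"dz":0,"ax":0,"ay":0,"az":0},{"dx":-0.386,"dy":-1,"dz":0,"ax":0,"ay":0,"az":0},{"dx":-0.386,"dy":-1,"dz":0,"ax":0,"ay":0,"az":0},{"dx":-0.386,"dy":-1,"dz":0,"ax":0,"ay":0,"az":0},{"dx":-0.386,"dy":-1,"dz":0,"ax":0,"ay":0,"az":0},{"dx":-0.386,"dy":-1,"dz":0,"ax":0,"ay":0,"az":0},{"dx":-0.386,"dy":-1,"dz":0,"ax":0,"ay":0,"az":0},{"dx":-0.386,"dy":-1,"dz":0,"ax":0,"ay":0,"az":0},{"dx":-0.386,"dy":-1,"dz":0,"ax":0,"ay":0,"az":0}]' 1
```

```text
clock: 2.4
eef_pos: [0.2785, 0.2359, 0.2505]
tool_rot: [-0.0, 1.0, 0.0, 0.0]
ft_force: [0.4, 0.1, 0.0]
grip_width: 0.0858
```

```bash
python3 -m handwheel '[{"dx":-0.386,"dy":-1,"dz":0,"ax":0,"ay":0,"az":0},{"dx":-0.386,"dy":-1,"dz":0,"ax":0,"ay":0,"az":0},{"dx":-0.386,"dy":-1,"dz":0,"ax":0,"ay":0,"az":0},{"dx":-0.386,"dy":-1,"dz":0,"ax":0,"ay":0,"az":0},{"dx":-0.386,"dy":-1,"dz":0,"ax":0,"ay":0,"az":0},{"dx":-0.386,"dy":-1,"dz":0,"ax":0,"ay":0,"az":0},{"dx":-0.386,"dy":-1,"dz":0,"ax":0,"ay":0,"az":0},{"dx":-0.386,"dy":-1,"dz":0,"ax":0,"ay":0,"az":0},{"dx":-0.386,"dy":-1,"dz":0,"ax":0,"ay":0,"az":0},{"dx":-0.386,"dy":-1,"dz":0,"ax":0,"ay":0,"az":0},{"dx":-0.386,"dy":-1,"dz":0,"ax":0,"ay":0,"az":0},{"dx":-0.386,"dy":-1,"dz":0,"ax":0,"ay":0,"az":0}]'
python3 -m handwheel '[{"dx":-0.386,"dy":-1,"dz":0,"ax":0,"ay":0,"az":0},{"dx":-0.386,"dy":-1,"dz":0,"ax":0,"ay":0,"az":0},{"dx":-0.386,"dy":-1,"dz":0,"ax":0,"ay":0,"az":0},{"dx":-0.386,"dy":-1,"dz":0,"ax":0,"ay":0,"az":0},{"dx":-0.386,"dy":-1,"dz":0,"ax":0,"ay":0,"az":0},{"dx":-0.4,"dy":-0.7,"dz":0.5,"ax":0,"ay":0,"az":0},{"dx":0,"dy":0,"dz":1,"ax":0,"ay":0,"az":0},{"dx":0,"dy":0,"dz":1,"ax":0,"ay":0,"az":0},{"dx":0,"dy":0,"dz":0.5,"ax":0,"ay":0,"az":0},{"dx":0,"dy":0,"dz":0,"ax":0,"ay":0,"az":0}]'
python3 - <<'E'
from h import *
p=shot('wrist','w1.png')
for r in bot.trace('cartridge',p)[:3]:
    m=r['region'].astype(np.uint8);print(r['confidence'],r['rect'],cv2.minAreaRect(np.argwhere(m)[:,::-1].astype(np.float32)))
print(bot.get_obs()['eef_pos'],bot.get_obs()['tool_rot'],p['eye'])
print(proj(p,[.449,-.206,.014]),bot.get_obs()['clock'])
E
```

```text
clock: 3.6
eef_pos: [0.3944, -0.0642, 0.2505]
tool_rot: [0.0, 1.0, 0.0, 0.0]
ft_force: [0.7, 0.1, -0.5]
grip_width: 0.0855
clock: 4.6
eef_pos: [0.4508, -0.205, 0.1731]
tool_rot: [0.0, 1.0, 0.001, -0.002]
ft_force: [-0.1, -0.1, -0.4]
grip_width: 0.0854
0.73 [428.1, 128.7, 72.1, 101.9] ((425.57293701171875, 128.00643920898438), (39.765892028808594, 110.25699615478516), 31.607500076293945)
0.68 [319.4, 184.9, 30.2, 97.1] ((320.0, 185.5), (95.0, 32.0), 90.0)
0.62 [219.8, 93.8, 47.0, 114.1] ((219.05384826660156, 93.93077087402344), (114.98019409179688, 41.303565979003906), 82.87498474121094)
[ 0.45243347 -0.20561588  0.17559358] [-2.49421072e-05  1.00000000e+00  6.40121476e-06  1.99902947e-06] [ 0.36843626 -0.20413894  0.29795426]
[317.36213879 184.98568723] 4.7
```

View pics/w1.png

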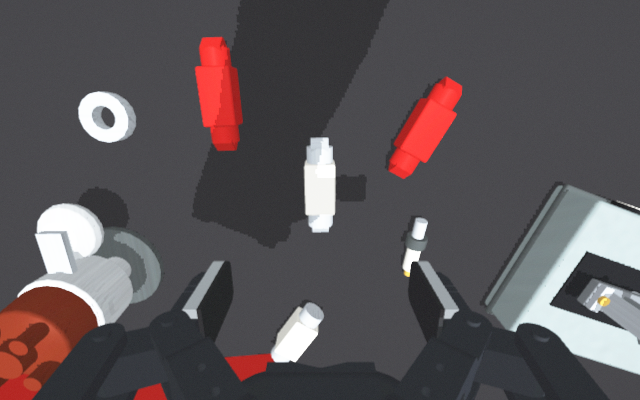

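```bash
python3 - <<'E'
from h import *
p=bot.camera('wrist'); view(p,'w1z.png',(270,120,370,250),4.5)
for v in (137.5,232.5): print(atz(p,319.5,v,.014))
print(bot.get_obs()['eef_pos'])
E
```

```text
[ 0.40704215 -0.20491836  0.014     ]
[ 0.50196534 -0.20492929  0.014     ]
[ 0.4529153  -0.20579368  0.17620231]
```

View pics/w1z.png

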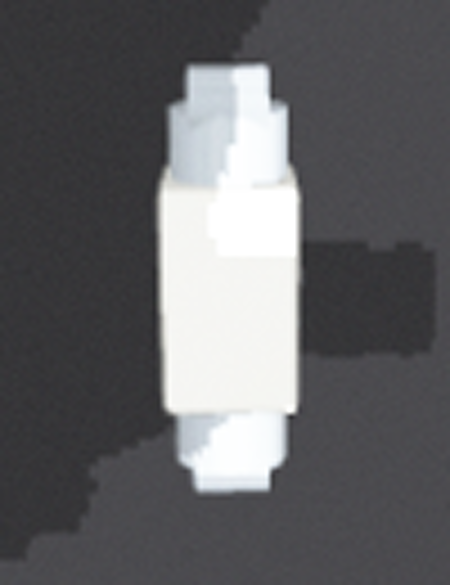

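```bash
python3 -m handwheel '[{"dx":0.1,"dy":0.03,"dz":0.5,"ax":0,"ay":0,"az":0},{"dx":0,"dy":0,"dz":1,"ax":0,"ay":0,"az":0},{"dx":0,"dy":0,"dz":1,"ax":0,"ay":0,"az":0},{"dx":0,"dy":0,"dz":1,"ax":0,"ay":0,"az":0},{"dx":0,"dy":0,"dz":1,"ax":0,"ay":0,"az":0},{"dx":0,"dy":0,"dz":0.5,"ax":0,"ay":0,"az":0},{"dx":0,"dy":0,"dz":0,"ax":0,"ay":0,"az":0},{"dx":0,"dy":0,"dz":0,"ax":0,"ay":0,"az":0}]'
```

```text
clock: 5.55
eef_pos: [0.4508, -0.2052, 0.0514]
tool_rot: [-0.0, 1.0, -0.0, 0.001]
ft_force: [0.3, 0.4, 0.8]
grip_width: 0.0854
```

```bash
python3 -m handwheel '[{"dx":0,"dy":0,"dz":0.5,"ax":0,"ay":0,"az":0},{"dx":0,"dy":0,"dz":0.4,"ax":0,"ay":0,"az":0},{"dx":0,"dy":0,"dz":0.25,"ax":0,"ay":0,"az":0},{"dx":0,"dy":0,"dz":0,"ax":0,"ay":0,"az":0},{"dx":0,"dy":0,"dz":0,"ax":0,"ay":0,"az":0}]'; python3 -m handwheel '[{"dx":0,"dy":0,"dz":0,"ax":0,"ay":0,"az":0},{"dx":0,"dy":0,"dz":0,"ax":0,"ay":0,"az":0},{"dx":0,"dy":0,"dz":0,"ax":0,"ay":0,"az":0},{"dx":0,"dy":0,"dz":0,"ax":0,"ay":0,"az":0},{"dx":0,"dy":0,"dz":0,"ax":0,"ay":0,"az":0},{"dx":0,"dy":0,"dz":0,"ax":0,"ay":0,"az":0},{"dx":0,"dy":0,"dz":0,"ax":0,"ay":0,"az":0},{"dx":0,"dy":0,"dz":0,"ax":0,"ay":0,"az":0},{"dx":0,"dy":0,"dz":0,"ax":0,"ay":0,"az":0},{"dx":0,"dy":0,"dz":0,"ax":0,"ay":0,"az":0}]' -1
```

```text
clock: 6.05
eef_pos: [0.45, -0.2049, 0.0218]
tool_rot: [-0.0, 1.0, -0.0, 0.0]
ft_force: [0.5, -0.5, 0.2]
grip_width: 0.0857
clock: 7.05
eef_pos: [0.4502, -0.205, 0.022]
tool_rot: [0.0, 1.0, -0.0, 0.0]
ft_force: [-0.2, 0.2, 5.1]
grip_width: 0.0272
```

```bash
python3 -m handwheel '[{"dx":0,"dy":0,"dz":-0.5,"ax":0,"ay":0,"az":0},{"dx":0,"dy":0,"dz":-1,"ax":0,"ay":0,"az":0},{"dx":0,"dy":0,"dz":-1,"ax":0,"ay":0,"az":0},{"dx":0,"dy":0,"dz":-1,"ax":0,"ay":0,"az":0},{"dx":0,"dy":0,"dz":-1,"ax":0,"ay":0,"az":0},{"dx":0,"dy":0,"dz":-1,"ax":0,"ay":0,"az":0},{"dx":0,"dy":0,"dz":-1,"ax":0,"ay":0,"az":0},{"dx":0,"dy":0,"dz":-0.8,"ax":0,"ay":0,"az":0},{"dx":-0.3,"dy":0.7,"dz":0,"ax":0,"ay":0,"az":0},{"dx":-0.34,"dy":0.99,"dz":0,"ax":0,"ay":0,"az":0},{"dx":-0.34,"dy":0.99,"dz":0,"ax":0,"ay":0,"az":0},{"dx":-0.34,"dy":0.99,"dz":0,"ax":0,"ay":0,"az":0}]'
python3 -m handwheel '[{"dx":-0.34,"dy":0.99,"dz":0,"ax":0,"ay":0,"az":0},{"dx":-0.34,"dy":0.99,"dz":0,"ax":0,"ay":0,"az":0},{"dx":-0.34,"dy":0.99,"dz":0,"ax":0,"ay":0,"az":0},{"dx":-0.34,"dy":0.99,"dz":0,"ax":0,"ay":0,"az":0},{"dx":-0.34,"dy":0.99,"dz":0,"ax":0,"ay":0,"az":0},{"dx":-0.34,"dy":0.99,"dz":0,"ax":0,"ay":0,"az":0},{"dx":-0.34,"dy":0.99,"dz":0,"ax":0,"ay":0,"az":0},{"dx":-0.34,"dy":0.99,"dz":0,"ax":0,"ay":0,"az":0},{"dx":0,"dy":0,"dz":0,"ax":0,"ay":0,"az":-0.91},{"dx":0,"dy":0,"dz":0,"ax":0,"ay":0,"az":-0.91},{"dx":0,"dy":0,"dz":0,"ax":0,"ay":0,"az":-0.91}]'
python3 -m handwheel '[{"dx":0,"dy":0,"dz":0,"ax":0,"ay":0,"az":-0.91},{"dx":0,"dy":0,"dz":0,"ax":0,"ay":0,"az":-0.91},{"dx":0,"dy":0,"dz":0,"ax":0,"ay":0,"az":-0.91},{"dx":0,"dy":0,"dz":0,"ax":0,"ay":0,"az":-0.91},{"dx":0,"dy":0,"dz":0,"ax":0,"ay":0,"az":-0.91},{"dx":0,"dy":0,"dz":0,"ax":0,"ay":0,"az":-0.91},{"dx":0,"dy":0,"dz":0,"ax":0,"ay":0,"az":0},{"dx":0,"dy":0,"dz":0,"ax":0,"ay":0,"az":0}]'
python3 - <<'E'
from h import *
p=shot('wrist','w2.png');s=shot('scene','s2.png');t=shot('top','t2.png')
view(s,'s2z.png',(320,130,460,340),2.8)
view(t,'t2z.png',(180,150,340,280),4.5)
print(bot.get_obs()['eef_pos'],bot.get_obs()['ft_force'])
E
```

```text
clock: 8.25
eef_pos: [0.4822, -0.1121, 0.203]
tool_rot: [0.0, 1.0, 0.0, -0.001]
ft_force: [1.5, -0.2, -1.8]
grip_width: 0.0269
clock: 9.35
eef_pos: [0.55, 0.0853, 0.2026]
tool_rot: [-0.207, 0.978, 0.0, -0.002]
ft_force: [-0.1, -1.3, -0.5]
grip_width: 0.0267
clock: 10.15
eef_pos: [0.5503, 0.0849, 0.2032]
tool_rot: [-0.575, 0.818, 0.0, -0.001]
ft_force: [0.1, 0.3, -1.5]
grip_width: 0.027
[0.55062268 0.08491813 0.20371476] [-0.2888141  -0.43852314 -1.35781457]
```

View pics/w2.png

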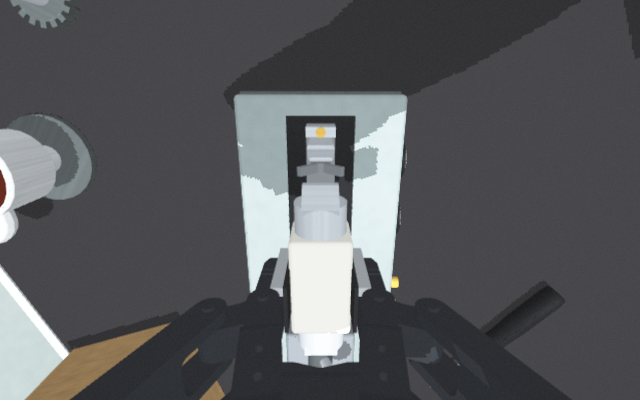

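View pics/s2z.png

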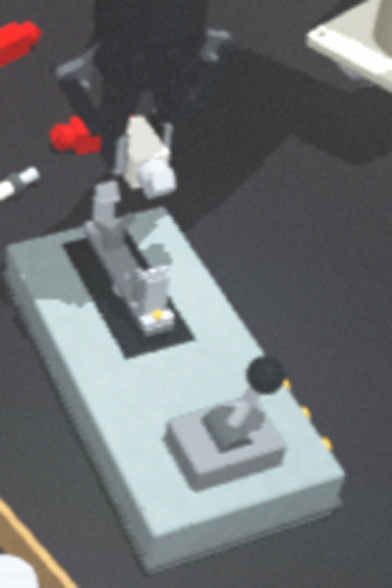

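View pics/t2z.png

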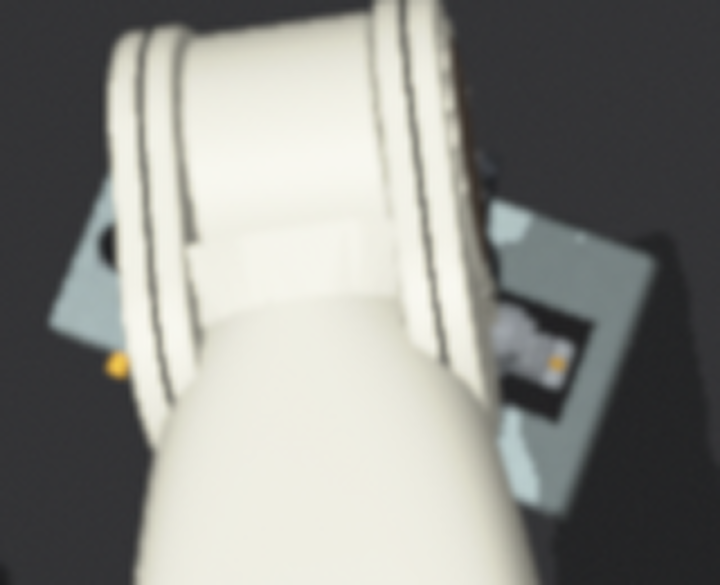

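```bash
python3 - <<'E'
import cv2
a=cv2.imread('pics/w2.png')
cv2.imwrite('pics/w2z.png',cv2.resize(a[85:245,225:415],None,fx=3.7,fy=3.7,interpolation=2))
cv2.imwrite('pics/w2y.png',cv2.resize(a[115:245,270:370],None,fx=4.6,fy=4.6,interpolation=2)[:600])
E
```

```text
(no output)
```

View pics/w2z.png

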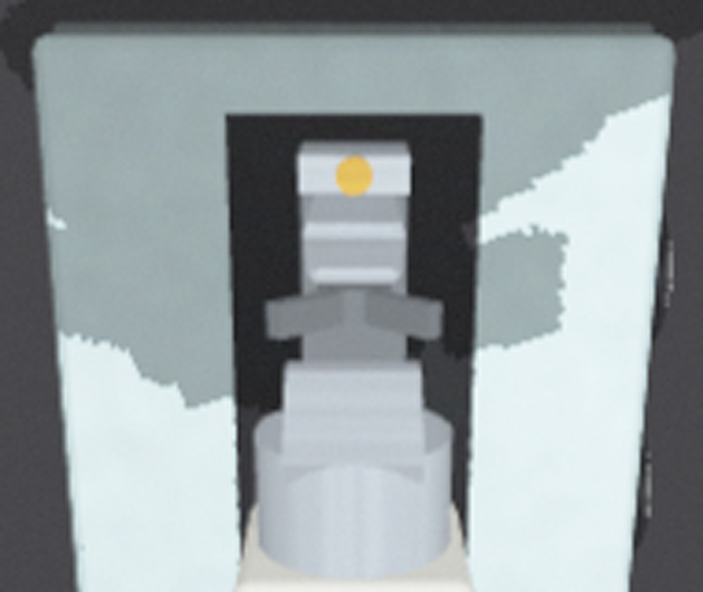

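View pics/w2y.png

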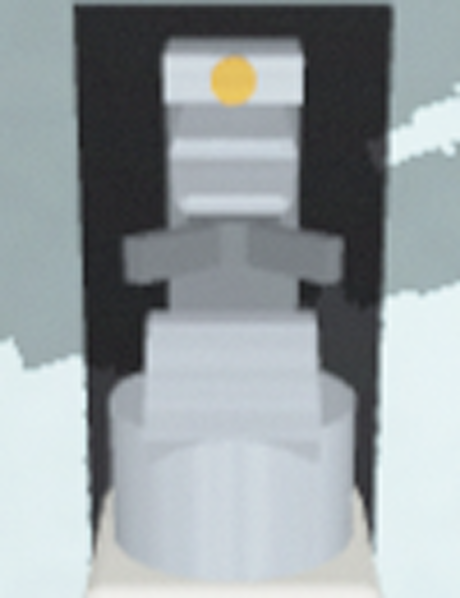

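```bash
python3 - <<'E'
import cv2
a=cv2.imread('pics/scene0.png')
cv2.imwrite('pics/s0c.png',cv2.resize(a[190:330,315:445],None,fx=4.2,fy=4.2,interpolation=2))
cv2.imwrite('pics/s0d.png',cv2.resize(a[188:258,340:400],None,fx=8,fy=8,interpolation=2))
E
```

```text
(no output)
```

View pics/s0c.png

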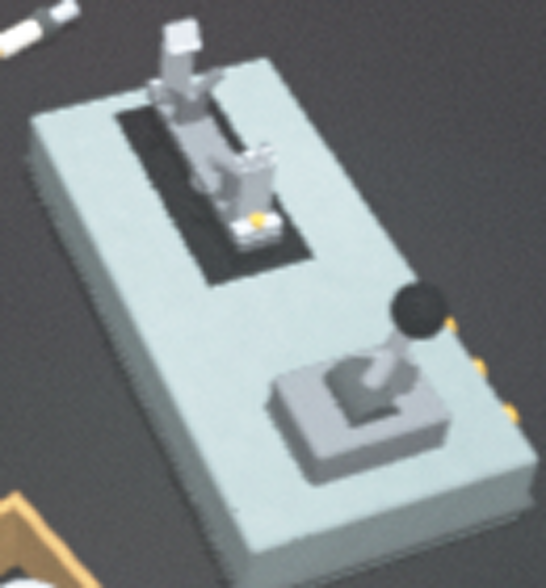

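View pics/s0d.png

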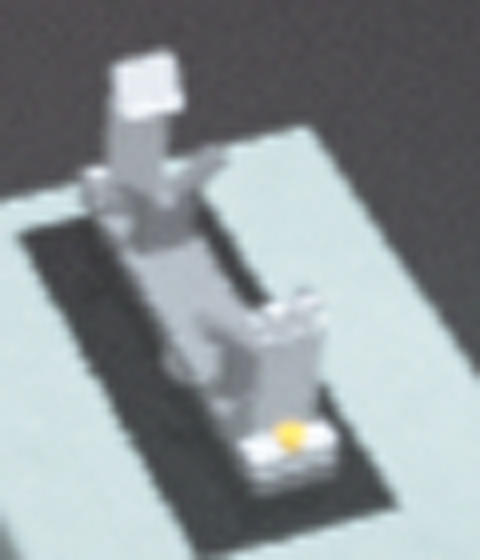

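```bash
python3 - <<'E'
from h import *
from scipy.optimize import least_squares
w=bot.camera('wrist');s=bot.camera('scene');t=bot.camera('top')
o=bot.get_obs();print(o['eef_pos'],Rn.from_quat(o['tool_rot']).as_matrix()[:,:2].round(4).tolist(),o['clock'])
a=.075;b=.15
obs=[(t,(a,b),(213.3,166.7)),(t,(a,-b),(325.6,207.3)),(t,(-a,-b),(305.1,264.4)),(t,(-a,b),(191.1,222.7)),
(s,(a,-b),(322.9,218.1)),(s,(-a,-b),(378.8,204.3)),(s,(-a,b),(442.6,300)),(s,(a,b),(375.2,321.4)),
(w,(a,-b),(233.9,95.8)),(w,(-a,-b),(406.9,95.8))]
def W(q,x,y,z):
    c,s_=np.cos(q[3]),np.sin(q[3]);return np.array([q[0]+c*x-s_*y,q[1]+s_*x+c*y,q[2]+z])
def f(q,ob): return np.concatenate([proj(c,W(q,*l,0))-u for c,l,u in ob])
for nm,ob in [('all',obs),('top',obs[:4]),('scene',obs[4:8]),('top+scene',obs[:8])]:
    r=least_squares(f,[.57,.146,.054,-.343],args=(ob,));print(nm,r.x.round(4),np.abs(r.fun).max().round(2))
    if nm=='all': q=r.x; print(r.fun.reshape(-1,2).round(2).tolist())
print('seat',W(q,0,-.065,.062))
# near lip triangulation
def tri(l):
    A=[];B=[]
    for c,(u,v) in l:
        e,d=ray(c,u,v);d=d/np.linalg.norm(d);P=np.eye(3)-np.outer(d,d);A.append(P);B.append(P@e)
    return np.linalg.lstsq(np.vstack(A),np.hstack(B),rcond=None)
X,res,_,_=tri([(w,(321,145.5)),(s,(357.9,195.1))]);print('lip',X,res)
c,s_=np.cos(q[3]),np.sin(q[3]);d=X-q[:3];print('lip local',c*d[0]+s_*d[1],-s_*d[0]+c*d[1],d[2])
for h in (.042,.047,.052,.057,.062):
    print(h,'near lip w/s',proj(w,W(q,0,-.065-.047,h+.019)).round(1),proj(s,W(q,0,-.065-.047,h+.019)).round(1),'far s',proj(s,W(q,0,-.065+.047,h+.019)).round(1))
# wrist: tip edge of the cartridge
tp=np.array(o['eef_pos'])
R=Rn.from_quat(o['tool_rot']).as_matrix()
for dx in (-.002,0,.002): print('tip top',[proj(w,tp+R@np.array([.046+dx,y,.008-.002])).round(1).tolist() for y in (-.008,.008)])
for k in (-1,1): print('body', proj(w,tp+R@np.array([k*.024,0,.008-.014])).round(1))
E
```

```text
[0.55076434 0.08494508 0.20399702] [[-0.3362, -0.9418], [-0.9418, 0.3362], [0.0, 0.0001]] 10.45
all [ 0.5732  0.1494  0.0451 -0.3446] 1.8
[[-1.04, -0.65], [-1.09, -0.69], [-1.49, -0.61], [-1.56, -0.68], [-1.24, 0.41], [-0.47, -0.15], [1.56, 0.44], [-0.26, 1.8], [-0.01, -1.54], [0.63, -1.26]]
top [ 0.5717  0.1463  0.0441 -0.3432] 0.21
scene [ 0.5655  0.1436  0.0356 -0.3508] 0.51
top+scene [ 0.571   0.1468  0.043  -0.3475] 1.06
seat [0.55125391 0.08821796 0.10710409]
lip [0.53274395 0.03849049 0.12348857] [8.85076626e-07]
lip local -0.0006211277486285055 -0.11805708092241549 0.07838448309393103
0.042 near lip w/s [320.9 150.5] [358.  202.5] far s [375.6 230.5]
0.047 near lip w/s [320.9 151.7] [358.1 200.9] far s [375.8 228.9]
0.052 near lip w/s [320.9 153. ] [358.2 199.3] far s [376.  227.2]
0.057 near lip w/s [321.  154.4] [358.4 197.6] far s [376.2 225.5]
0.062 near lip w/s [321.  155.8] [358.5 196. ] far s [376.4 223.8]
tip top [[301.6, 186.4], [338.2, 186.3]]
tip top [[301.5, 181.9], [338.3, 181.9]]
tip top [[301.4, 177.5], [338.4, 177.5]]
body [320. 332.]
body [319.9 240. ]
```

```bash
python3 -m handwheel '[{"dx":-0.8,"dy":0,"dz":0,"ax":0,"ay":0,"az":0},{"dx":-0.8,"dy":0,"dz":0,"ax":0,"ay":0,"az":0},{"dx":-0.8,"dy":0,"dz":0,"ax":0,"ay":0,"az":0},{"dx":-0.8,"dy":0,"dz":0,"ax":0,"ay":0,"az":0},{"dx":0,"dy":0,"dz":0,"ax":0,"ay":0,"az":0},{"dx":0,"dy":0,"dz":0,"ax":0,"ay":0,"az":0},{"dx":0,"dy":0,"dz":0,"ax":0,"ay":0,"az":0}]'
python3 - <<'E'
from h import *
p=shot('wrist','w3.png');view(p,'w3z.png',(240,0,400,200),3)
o=bot.get_obs();np.savez('w3.npz',eye=p['eye'],rotation=p['rotation'],intrinsics=p['intrinsics'],tp=o['eef_pos'],tr=o['tool_rot'])
print(o['eef_pos'],p['eye'],p['rotation'])
E
```

```text
clock: 11.15
eef_pos: [0.5773, 0.1596, 0.204]
tool_rot: [-0.576, 0.817, -0.0, -0.0]
ft_force: [-0.2, 0.5, -1.9]
grip_width: 0.027
[0.57737046 0.15947018 0.20406512] [0.54985257 0.08216035 0.32846079] [0.16812601 0.97200511 0.16181493 0.02748905]
```

View pics/w3z.png

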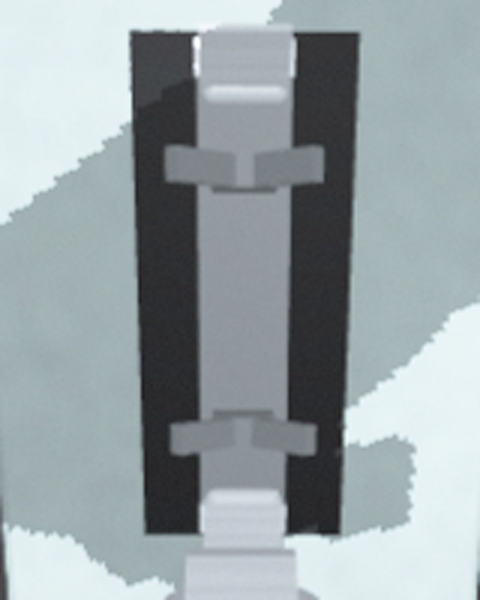

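```bash
python3 - <<'E'
from h import *
d=np.load('w3.npz');p={k:d[k] for k in('eye','rotation','intrinsics')}
u=np.array([np.sin(.343),np.cos(.343),0]);v=np.array([np.cos(.343),-np.sin(.343),0])
def px(a): return 240+a[0]/3,a[1]/3
for z in np.arange(.095,.126,.005):
    a=atz(p,*px((245,94)),z);b=atz(p,*px((243.5,497)),z);m=(a+b)/2
    c=atz(p,*px((245,145)),z);e=atz(p,*px((243.5,455)),z)
    w1=np.linalg.norm(atz(p,*px((197,60)),z)-atz(p,*px((294,60)),z))*1e3
    print(z.round(3),'nose sep',((b-a)@u*1e3).round(1),'mid',m[:2].round(4),'along',(m@u).round(4),'lat',(m@v).round(4),'Vouter sep',((e-c)@u*1e3).round(1),'w',w1.round(1),'yaw',np.arctan2(*(b-a)[:2]).round(4))
tp=d['tp'];print('tcp now along,lat',tp@u,tp@v)
E
```

```text
0.095 nose sep 91.7 mid [0.5509 0.0884] along 0.2685 lat 0.4891 Vouter sep 70.7 w 21.5 yaw 0.3451
0.1 nose sep 89.8 mid [0.5509 0.0882] along 0.2684 lat 0.4891 Vouter sep 69.1 w 21.0 yaw 0.3451
0.105 nose sep 87.8 mid [0.5509 0.0881] along 0.2682 lat 0.4892 Vouter sep 67.6 w 20.5 yaw 0.3451
0.11 nose sep 85.8 mid [0.5509 0.088 ] along 0.2681 lat 0.4892 Vouter sep 66.1 w 20.1 yaw 0.3451
0.115 nose sep 83.9 mid [0.5508 0.0878] along 0.268 lat 0.4892 Vouter sep 64.6 w 19.6 yaw 0.3451
0.12 nose sep 81.9 mid [0.5508 0.0877] along 0.2678 lat 0.4892 Vouter sep 63.1 w 19.2 yaw 0.3451
0.125 nose sep 80.0 mid [0.5508 0.0876] along 0.2677 lat 0.4893 Vouter sep 61.6 w 18.7 yaw 0.3451
tcp now along,lat 0.3443587138831789 0.4901065782697274
```

```bash
python3 -m handwheel '[{"dx":0.77,"dy":0.035,"dz":0,"ax":0,"ay":0,"az":0},{"dx":0.77,"dy":0,"dz":0,"ax":0,"ay":0,"az":0},{"dx":0.77,"dy":0,"dz":0,"ax":0,"ay":0,"az":-0.013},{"dx":0.76,"dy":0,"dz":0,"ax":0,"ay":0,"az":0},{"dx":0,"dy":0,"dz":0.6,"ax":0,"ay":0,"az":0},{"dx":0,"dy":0,"dz":0.7,"ax":0,"ay":0,"az":0},{"dx":0,"dy":0,"dz":0.6,"ax":0,"ay":0,"az":0},{"dx":0,"dy":0,"dz":0.5,"ax":0,"ay":0,"az":0},{"dx":0,"dy":0,"dz":0.2,"ax":0,"ay":0,"az":0},{"dx":0,"dy":0,"dz":0,"ax":0,"ay":0,"az":0},{"dx":0,"dy":0,"dz":0,"ax":0,"ay":0,"az":0},{"dx":0,"dy":0,"dz":0,"ax":0,"ay":0,"az":0}]'
python3 - <<'E'
from h import *
p=shot('wrist','w4.png');view(p,'w4z.png',(240,90,400,250),3.7)
s=shot('scene','s4.png');view(s,'s4z.png',(320,150,420,270),4.8)
o=bot.get_obs();u=np.array([np.sin(.344),np.cos(.344),0]);v=np.array([np.cos(.344),-np.sin(.344),0])
print(o['eef_pos'],o['ft_force'],o['eef_pos']@u,o['eef_pos']@v)
E
```

```text
clock: 12.4
eef_pos: [0.5518, 0.0884, 0.14]
tool_rot: [-0.577, 0.817, -0.0, 0.001]
ft_force: [-0.6, 0.4, -1.1]
grip_width: 0.0268
[0.55163087 0.088423   0.13980975] [ 0.12653212  0.08818777 -0.78436689] 0.2692830904810571 0.48949143614080254
```

View pics/w4z.png

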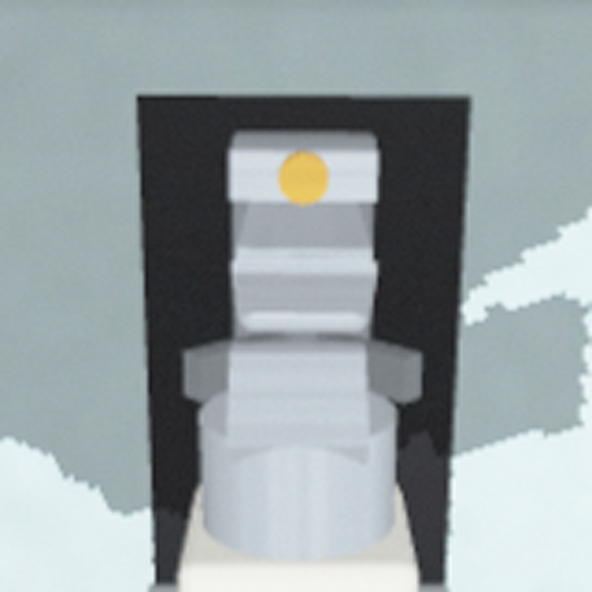

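View pics/s4z.png

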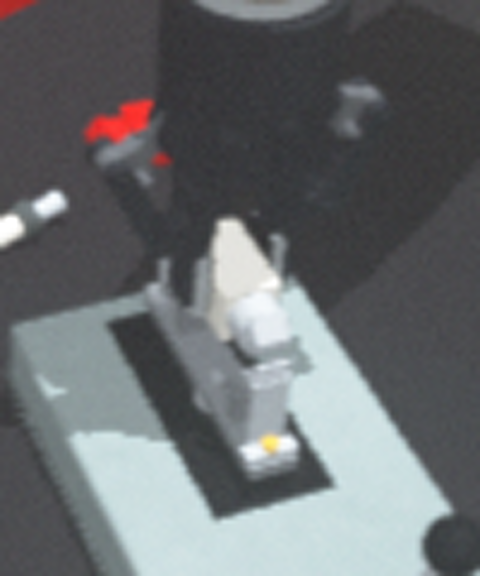

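```bash
python3 - <<'E'
from h import *
p=bot.camera('wrist');o=bot.get_obs();R=Rn.from_quat(o['tool_rot']).as_matrix();tp=np.array(o['eef_pos'])
def L(a,z): return (R.T@(atz(p,240+a[0]/3.7,90+a[1]/3.7,z)-tp)*1e3).round(2)
for n,l,r,y,z in [('tip',229.5,366,350,.134),('tipb',228,370,432,.1438),('cap',200,394,420,.132),('lip',231.5,378,268,.1235),('nose',245,366,322,.112),('V',183,422,375,.11),('foot',229,379,180,.07),('slot',137,471,97,.05)]:
    a,b=L((l,y),z),L((r,y),z);print(n,a[:2],b[:2],'mid',(a+b)[:2]/2)
print(tp,p['eye'],R.T@(p['eye']-tp))
E
```

```text
tip [44.64 -8.1 ] [44.65  8.  ] mid [44.645 -0.05 ]
tipb [37.94 -7.85] [37.95  8.02] mid [37.945  0.085]
cap [ 35.16 -11.99] [35.18 11.73] mid [35.17 -0.13]
lip [52.22 -8.29] [52.23  9.95] mid [52.225  0.83 ]
nose [42.27 -7.23] [42.28  9.31] mid [42.275  1.04 ]
V [ 34.05 -16.16] [34.07 17.47] mid [34.06   0.655]
foot [ 55.78 -11.5 ] [55.8  13.62] mid [55.79  1.06]
slot [ 67.89 -29.  ] [67.92 31.31] mid [67.905  1.155]
[0.55149962 0.08840958 0.13968294] [0.52413098 0.01081586 0.2641969 ] [ 0.08220943 -0.00021743 -0.1245597 ]
```

```bash
python3 -m handwheel '[{"dx":0.03,"dy":0.036,"dz":0,"ax":0,"ay":0,"az":0},{"dx":0,"dy":0,"dz":0.1,"ax":0,"ay":0,"az":0},{"dx":0,"dy":0,"dz":0.1,"ax":0,"ay":0,"az":0},{"dx":0,"dy":0,"dz":0.1,"ax":0,"ay":0,"az":0},{"dx":0,"dy":0,"dz":0,"ax":0,"ay":0,"az":0},{"dx":0,"dy":0,"dz":0,"ax":0,"ay":0,"az":0}]'
python3 -m handwheel '[{"dx":0,"dy":0,"dz":0.08,"ax":0,"ay":0,"az":0},{"dx":0,"dy":0,"dz":0,"ax":0,"ay":0,"az":0},{"dx":0,"dy":0,"dz":0,"ax":0,"ay":0,"az":0}]'
python3 -m handwheel '[{"dx":0,"dy":0,"dz":0.06,"ax":0,"ay":0,"az":0},{"dx":0,"dy":0,"dz":0,"ax":0,"ay":0,"az":0},{"dx":0,"dy":0,"dz":0,"ax":0,"ay":0,"az":0}]'
```

```text
clock: 13.15
eef_pos: [0.5499, 0.0878, 0.1313]
tool_rot: [-0.577, 0.817, 0.0, -0.0]
ft_force: [-0.0, 0.3, -1.2]
grip_width: 0.027
clock: 13.45
eef_pos: [0.5503, 0.0874, 0.1299]
tool_rot: [-0.577, 0.817, -0.001, 0.0]
ft_force: [-1.2, -3.2, 1.6]
grip_width: 0.0271
clock: 13.75
eef_pos: [0.5505, 0.0877, 0.1285]
tool_rot: [-0.577, 0.817, -0.0, 0.0]
ft_force: [-0.1, -3.8, 4.3]
grip_width: 0.0269
```

```bash
python3 -m handwheel '[{"dx":0.03,"dy":0,"dz":0,"ax":0,"ay":0,"az":0},{"dx":0,"dy":0,"dz":0,"ax":0,"ay":0,"az":0},{"dx":0,"dy":0,"dz":0,"ax":0,"ay":0,"az":0}]'
python3 -m handwheel '[{"dx":0,"dy":0,"dz":0.04,"ax":0,"ay":0,"az":0},{"dx":0,"dy":0,"dz":0,"ax":0,"ay":0,"az":0},{"dx":0,"dy":0,"dz":0,"ax":0,"ay":0,"az":0}]'
```

```text
clock: 14.05
eef_pos: [0.5504, 0.0875, 0.1285]
tool_rot: [-0.577, 0.817, -0.0, 0.001]
ft_force: [-0.0, -2.6, 5.5]
grip_width: 0.0271
clock: 14.35
eef_pos: [0.5505, 0.0876, 0.1279]
tool_rot: [-0.577, 0.817, -0.0, 0.001]
ft_force: [-0.3, -1.3, 6.9]
grip_width: 0.0269
```

```bash
python3 -m handwheel '[{"dx":0.01,"dy":0,"dz":0.05,"ax":0,"ay":0,"az":0},{"dx":0,"dy":0,"dz":0,"ax":0,"ay":0,"az":0},{"dx":0,"dy":0,"dz":0,"ax":0,"ay":0,"az":0}]'
python3 -m handwheel '[{"dx":0.0,"dy":0,"dz":0.05,"ax":0,"ay":0,"az":0},{"dx":0,"dy":0,"dz":0,"ax":0,"ay":0,"az":0},{"dx":0,"dy":0,"dz":0,"ax":0,"ay":0,"az":0}]'
python3 -m handwheel '[{"dx":0,"dy":0,"dz":0.05,"ax":0,"ay":0,"az":0},{"dx":0,"dy":0,"dz":0,"ax":0,"ay":0,"az":0},{"dx":0,"dy":0,"dz":0,"ax":0,"ay":0,"az":0}]'
```

```text
clock: 14.65
eef_pos: [0.5506, 0.0875, 0.1271]
tool_rot: [-0.577, 0.816, -0.0, 0.001]
ft_force: [0.2, -1.4, 9.2]
grip_width: 0.0268
clock: 14.95
eef_pos: [0.5509, 0.0876, 0.1262]
tool_rot: [-0.577, 0.816, -0.0, 0.002]
ft_force: [0.5, -1.1, 9.2]
grip_width: 0.027
clock: 15.25
eef_pos: [0.5511, 0.0876, 0.1252]
tool_rot: [-0.577, 0.816, -0.001, 0.002]
ft_force: [-0.0, -1.6, 11.3]
grip_width: 0.0269
```

```bash
for i in 1; do :; done; python3 -m handwheel '[{"dx":0,"dy":0,"dz":0.05,"ax":0,"ay":0,"az":0},{"dx":0,"dy":0,"dz":0,"ax":0,"ay":0,"az":0},{"dx":0,"dy":0,"dz":0,"ax":0,"ay":0,"az":0}]'
python3 -m handwheel '[{"dx":0.0,"dy":0,"dz":0.05,"ax":0,"ay":0,"az":0},{"dx":0,"dy":0,"dz":0,"ax":0,"ay":0,"az":0},{"dx":0,"dy":0,"dz":0,"ax":0,"ay":0,"az":0}]'
python3 -m handwheel '[{"dx":0,"dy":0,"dz":0.04,"ax":0,"ay":0,"az":0},{"dx":0,"dy":0,"dz":0,"ax":0,"ay":0,"az":0},{"dx":0,"dy":0,"dz":0,"ax":0,"ay":0,"az":0}]'
```

```text
clock: 15.55
eef_pos: [0.5514, 0.0876, 0.1242]
tool_rot: [-0.577, 0.816, -0.001, 0.002]
ft_force: [0.1, -1.3, 11.7]
grip_width: 0.0267
clock: 15.85
eef_pos: [0.5495, 0.0872, 0.1205]
tool_rot: [-0.577, 0.817, 0.0, -0.0]
ft_force: [0.9, -1.5, 1.1]
grip_width: 0.0268
clock: 16.15
eef_pos: [0.5491, 0.087, 0.119]
tool_rot: [-0.577, 0.817, 0.001, -0.001]
ft_force: [1.1, -0.8, -1.6]
grip_width: 0.027
```

```bash
python3 - <<'E'
from h import *
p=shot('wrist','w5.png');view(p,'w5z.png',(240,90,400,250),3.7)
s=shot('scene','s5.png');view(s,'s5z.png',(320,150,420,270),4.8)
o=bot.get_obs();print(o['eef_pos'],o['ft_force'],o['ft_torque'])
E
```

```text
[0.54901871 0.08697076 0.11900112] [ 0.77704584  0.56857394 -1.74178813] [-0.01850448 -0.16448082  0.01682102]
```

View pics/w5z.png

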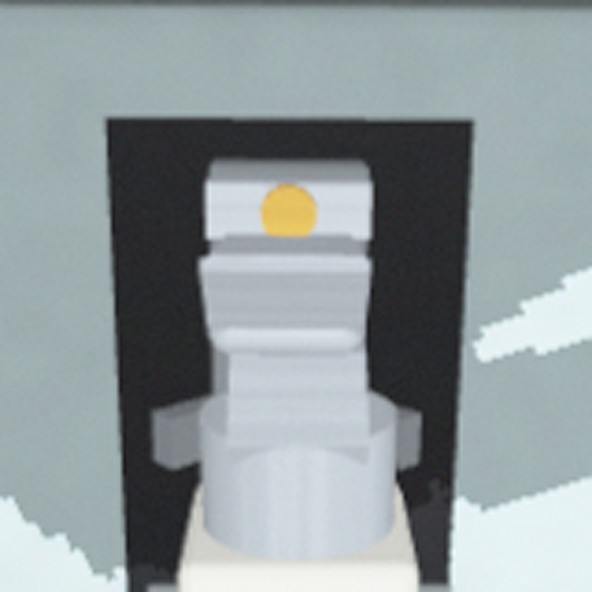

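```bash
python3 -m handwheel '[{"dx":0,"dy":-0.06,"dz":0.02,"ax":0,"ay":0,"az":0},{"dx":0,"dy":0,"dz":0,"ax":0,"ay":0,"az":0},{"dx":0,"dy":0,"dz":0,"ax":0,"ay":0,"az":0}]'
python3 -m handwheel '[{"dx":0,"dy":0,"dz":0.05,"ax":0,"ay":0,"az":0},{"dx":0,"dy":0,"dz":0,"ax":0,"ay":0,"az":0},{"dx":0,"dy":0,"dz":0,"ax":0,"ay":0,"az":0}]'
python3 - <<'E'
from h import *
p=shot('wrist','w6.png');view(p,'w6z.png',(240,90,400,250),3.7)
s=shot('scene','s6.png');view(s,'s6z.png',(320,150,420,270),4.8)
o=bot.get_obs();print(o['eef_pos'],o['ft_force'],o['ft_torque'])
E
```

```text
clock: 16.55
eef_pos: [0.5501, 0.0865, 0.1184]
tool_rot: [-0.577, 0.817, 0.001, -0.001]
ft_force: [-2.0, 1.0, -3.8]
grip_width: 0.027
clock: 16.85
eef_pos: [0.5508, 0.0864, 0.1176]
tool_rot: [-0.577, 0.817, 0.0, -0.0]
ft_force: [-1.3, 0.2, -4.5]
grip_width: 0.0273
[0.55080529 0.08635879 0.11760798] [-1.06204673  0.45232754 -5.54638508] [0.07221501 0.21060906 0.02124263]
```

View pics/w6z.png

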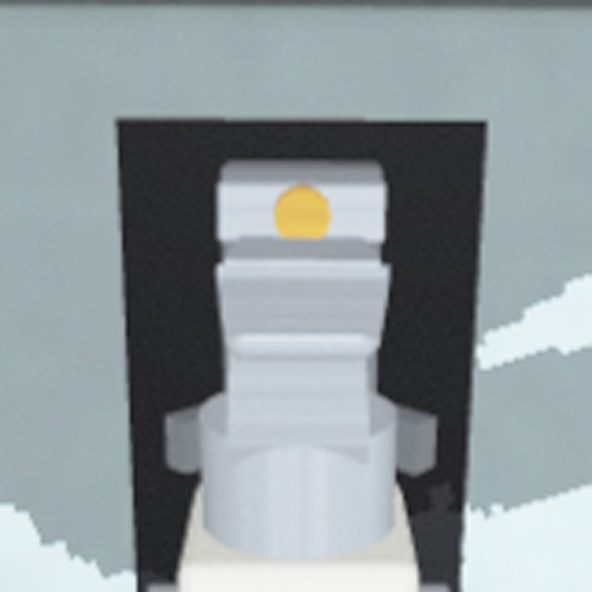

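View pics/s6z.png

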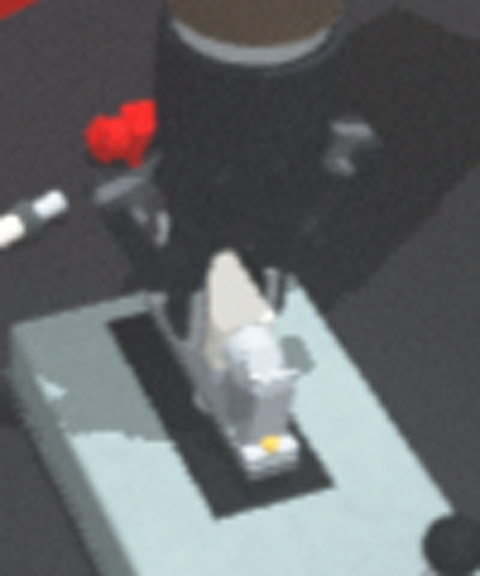

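```bash
python3 -m handwheel '[{"dx":0,"dy":0.02,"dz":0.04,"ax":0,"ay":0,"az":0},{"dx":0,"dy":0,"dz":0,"ax":0,"ay":0,"az":0},{"dx":0,"dy":0,"dz":0,"ax":0,"ay":0,"az":0}]'
python3 -m handwheel '[{"dx":0,"dy":0,"dz":0.04,"ax":0,"ay":0,"az":0},{"dx":0,"dy":0,"dz":0,"ax":0,"ay":0,"az":0},{"dx":0,"dy":0,"dz":0,"ax":0,"ay":0,"az":0}]'
python3 -m handwheel '[{"dx":0,"dy":0,"dz":0.03,"ax":0,"ay":0,"az":0},{"dx":0,"dy":0,"dz":0,"ax":0,"ay":0,"az":0},{"dx":0,"dy":0,"dz":0,"ax":0,"ay":0,"az":0}]'
```

```text
clock: 17.25
eef_pos: [0.5509, 0.0865, 0.117]
tool_rot: [-0.577, 0.817, -0.0, 0.0]
ft_force: [0.3, 0.2, -6.2]
grip_width: 0.0268
clock: 17.55
eef_pos: [0.5508, 0.0865, 0.116]
tool_rot: [-0.577, 0.817, -0.0, 0.0]
ft_force: [1.2, -1.0, -6.1]
grip_width: 0.0267
clock: 17.85
eef_pos: [0.5506, 0.0865, 0.1152]
tool_rot: [-0.577, 0.817, -0.0, -0.0]
ft_force: [1.2, -0.4, -5.8]
grip_width: 0.0268
```

```bash
python3 -m handwheel '[{"dx":0,"dy":0,"dz":0.03,"ax":0,"ay":0,"az":0},{"dx":0,"dy":0,"dz":0,"ax":0,"ay":0,"az":0},{"dx":0,"dy":0,"dz":0,"ax":0,"ay":0,"az":0}]'
python3 -m handwheel '[{"dx":0,"dy":0,"dz":0.03,"ax":0,"ay":0,"az":0},{"dx":0,"dy":0,"dz":0,"ax":0,"ay":0,"az":0},{"dx":0,"dy":0,"dz":0,"ax":0,"ay":0,"az":0}]'
```

```text
clock: 18.15
eef_pos: [0.5506, 0.0866, 0.1145]
tool_rot: [-0.577, 0.817, 0.0, -0.0]
ft_force: [0.0, -1.9, -5.6]
grip_width: 0.0271
clock: 18.45
eef_pos: [0.5506, 0.0866, 0.1138]
tool_rot: [-0.577, 0.817, 0.0, 0.0]
ft_force: [0.1, -0.0, -4.2]
grip_width: 0.0271
```

```bash
python3 -m handwheel '[{"dx":0,"dy":0,"dz":0.02,"ax":0,"ay":0,"az":0},{"dx":0,"dy":0,"dz":0,"ax":0,"ay":0,"az":0},{"dx":0,"dy":0,"dz":0,"ax":0,"ay":0,"az":0}]'
python3 -m handwheel '[{"dx":0,"dy":0,"dz":0.02,"ax":0,"ay":0,"az":0},{"dx":0,"dy":0,"dz":0,"ax":0,"ay":0,"az":0},{"dx":0,"dy":0,"dz":0,"ax":0,"ay":0,"az":0}]'
```

```text
clock: 18.75
eef_pos: [0.5506, 0.0866, 0.1133]
tool_rot: [-0.577, 0.817, 0.0, 0.0]
ft_force: [0.5, -0.4, -3.1]
grip_width: 0.0269
clock: 19.05
eef_pos: [0.5508, 0.0866, 0.1131]
tool_rot: [-0.577, 0.817, -0.0, 0.0]
ft_force: [-0.4, -0.0, -1.8]
grip_width: 0.0269
```

The pull has faded and z has stopped falling, so the cradles are carrying it. I'll let go now.

```bash
python3 -m handwheel '[{"dx":0,"dy":0,"dz":0,"ax":0,"ay":0,"az":0},{"dx":0,"dy":0,"dz":0,"ax":0,"ay":0,"az":0},{"dx":0,"dy":0,"dz":0,"ax":0,"ay":0,"az":0},{"dx":0,"dy":0,"dz":0,"ax":0,"ay":0,"az":0},{"dx":0,"dy":0,"dz":0,"ax":0,"ay":0,"az":0},{"dx":0,"dy":0,"dz":0,"ax":0,"ay":0,"az":0},{"dx":0,"dy":0,"dz":0,"ax":0,"ay":0,"az":0},{"dx":0,"dy":0,"dz":0,"ax":0,"ay":0,"az":0}]' 1
python3 -m handwheel '[{"dx":0,"dy":0,"dz":-0.4,"ax":0,"ay":0,"az":0},{"dx":0,"dy":0,"dz":-0.8,"ax":0,"ay":0,"az":0},{"dx":0,"dy":0,"dz":-1,"ax":0,"ay":0,"az":0},{"dx":0,"dy":0,"dz":-1,"ax":0,"ay":0,"az":0},{"dx":0,"dy":0,"dz":-0.8,"ax":0,"ay":0,"az":0},{"dx":0,"dy":0,"dz":0,"ax":0,"ay":0,"az":0},{"dx":0,"dy":0,"dz":0,"ax":0,"ay":0,"az":0}]'
python3 - <<'E'
from h import *
p=shot('wrist','w7.png')
s=shot('scene','s7.png');view(s,'s7z.png',(320,170,450,310),4.2)
o=bot.get_obs();print(o['eef_pos'],o['ft_force'])
E
```

```text
clock: 19.85
eef_pos: [0.5506, 0.0866, 0.1128]
tool_rot: [-0.577, 0.817, 0.0, -0.0]
ft_force: [-0.4, 0.8, 0.6]
grip_width: 0.0853
clock: 20.55
eef_pos: [0.5508, 0.0866, 0.2134]
tool_rot: [-0.577, 0.817, -0.0, 0.001]
ft_force: [0.4, 0.2, 0.4]
grip_width: 0.0854
[0.54991682 0.08647542 0.21180167] [-0.47492565  0.51209167 -0.99265148]
```

View pics/w7.png

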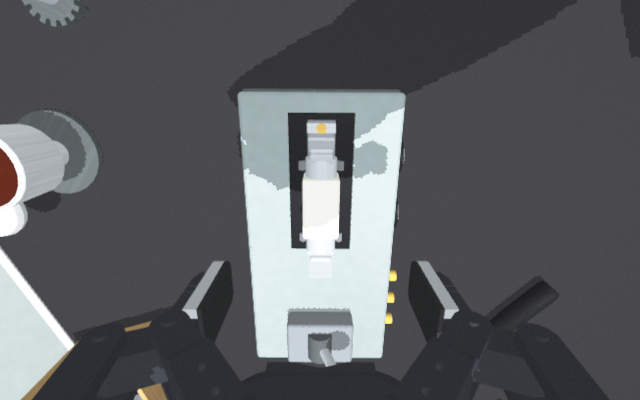

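View pics/s7z.png

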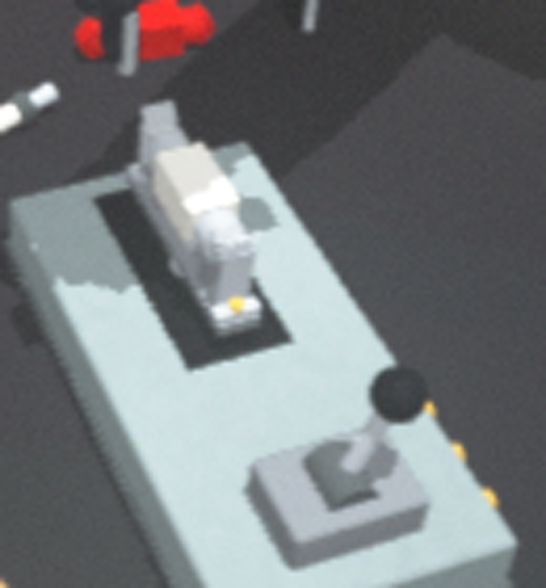

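```bash
python3 - <<'E'
from h import *
a=cv2.imread('pics/w7.png');cv2.imwrite('pics/w7z.png',cv2.resize(a[105:285,270:370],None,fx=3.3,fy=3.3,interpolation=2))
s=bot.camera('scene')
u=np.array([np.sin(.344),np.cos(.344),0]);v=np.array([np.cos(.344),-np.sin(.344),0])
c=np.array([.5505,.0878,0])+.065*u
for top in (.048,.05,.054):
    k=c+.105*u-.0288*v+np.array([0,0,top+.0747]);print(top,k,proj(s,k))
r=bot.trace('switch_tip',s)
for q in r[:2]:
    print(q['confidence'],q['rect'])
o=bot.get_obs();tp=np.array(o['eef_pos']);R=Rn.from_quat(o['tool_rot']).as_matrix()
for n,lx in (('approach',-.085),('end',0)):
    T=c+.105*u+lx*v+np.array([0,0,.134]);print(n,T,((R.T@(T-tp))/.025).round(2))
E
```

```text
0.048 [0.58072072 0.2575532  0.1227    ] [418.10734013 264.36575459]
0.05 [0.58072072 0.2575532  0.1247    ] [418.26807333 263.6913392 ]
0.054 [0.58072072 0.2575532  0.1287    ] [418.59121905 262.33546222]
0.79 [413.2, 269.2, 17.4, 27.4]
approach [0.5278133  0.27650695 0.134     ] [-6.88  3.36  3.1 ]
end [0.60783342 0.24784024 0.134     ] [-6.86 -0.04  3.09]
```

View pics/w7z.png

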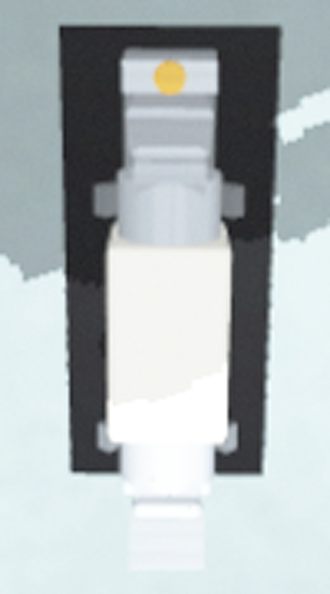

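```bash
python3 -m handwheel '[{"dx":-0.98,"dy":0.48,"dz":0,"ax":0,"ay":0,"az":0},{"dx":-0.98,"dy":0.48,"dz":0,"ax":0,"ay":0,"az":0},{"dx":-0.98,"dy":0.48,"dz":0,"ax":0,"ay":0,"az":0},{"dx":-0.98,"dy":0.48,"dz":0,"ax":0,"ay":0,"az":0},{"dx":-0.98,"dy":0.48,"dz":0,"ax":0,"ay":0,"az":0},{"dx":-0.98,"dy":0.48,"dz":0,"ax":0,"ay":0,"az":0},{"dx":-0.98,"dy":0.48,"dz":0,"ax":0,"ay":0,"az":0},{"dx":0,"dy":0,"dz":0.8,"ax":0,"ay":0,"az":0},{"dx":0,"dy":0,"dz":0.8,"ax":0,"ay":0,"az":0},{"dx":0,"dy":0,"dz":0.6,"ax":0,"ay":0,"az":0},{"dx":0,"dy":0,"dz":0,"ax":0,"ay":0,"az":0},{"dx":0,"dy":0,"dz":0,"ax":0,"ay":0,"az":0}]' -1
python3 - <<'E'
from h import *
p=shot('wrist','w8.png')
s=shot('scene','s8.png');view(s,'s8z.png',(340,170,480,320),4)
o=bot.get_obs();print(o['eef_pos'],o['ft_force'],o['grip_width'])
E
```

```text
clock: 21.95
eef_pos: [0.5283, 0.2761, 0.1572]
tool_rot: [-0.577, 0.817, 0.0, -0.001]
ft_force: [-0.6, 0.2, 0.4]
grip_width: 0.0001
[0.52920052 0.27648359 0.15859543] [0.29077586 0.5325092  0.05896191] -0.00012464502724832463
```

View pics/w8.png

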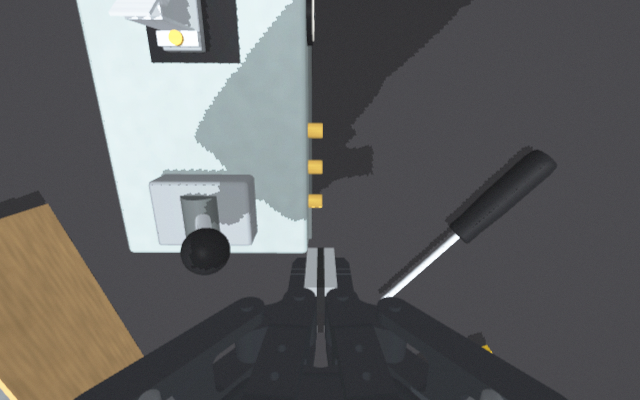

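View pics/s8z.png

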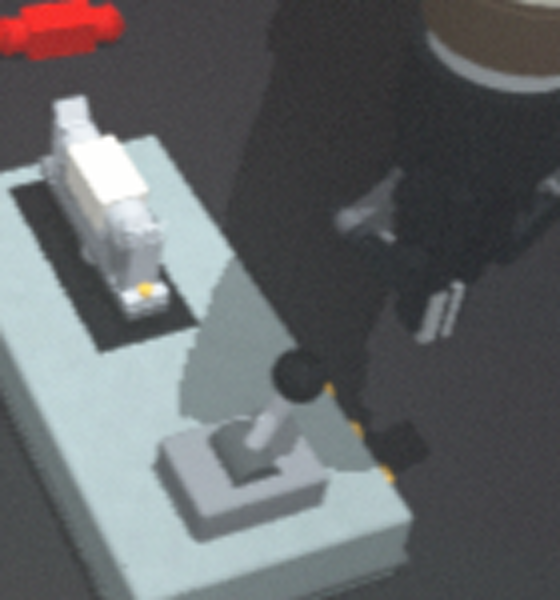

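```bash
python3 - <<'E'
from h import *
p=bot.camera('wrist');o=bot.get_obs();tp=np.array(o['eef_pos']);R=Rn.from_quat(o['tool_rot']).as_matrix()
for z in (.12,.125,.13): 
    X=atz(p,205.5,250.5,z);print(z,X,(R.T@(X-tp)*1e3).round(1), 'radius',50/2/310*np.linalg.norm(X-p['eye'])*1e3)
    for uu in (308,336,292,350): print(uu,(R.T@(atz(p,uu,275,.15)-tp)*1e3).round(1))
E
```

```text
0.12 [0.59459279 0.25876807 0.12      ] [ -5.  -67.4  38.9] radius 15.879577112595925
308 [-2.5 -6.   8.9]
336 [-2.5  7.9  8.8]
292 [ -2.5 -13.9   8.9]
350 [-2.4 14.8  8.8]
0.125 [0.59174331 0.25692847 0.125     ] [ -2.3 -65.3  33.9] radius 15.392333178241698
308 [-2.5 -6.   8.9]
336 [-2.5  7.9  8.8]
292 [ -2.5 -13.9   8.9]
350 [-2.4 14.8  8.8]
0.13 [0.58889383 0.25508888 0.13      ] [  0.4 -63.3  28.9] radius 14.905089243887467
308 [-2.5 -6.   8.9]
336 [-2.5  7.9  8.8]
292 [ -2.5 -13.9   8.9]
350 [-2.4 14.8  8.8]
```

```bash
python3 -m handwheel '[{"dx":0,"dy":0,"dz":0.5,"ax":0,"ay":0,"az":0},{"dx":0,"dy":-0.2,"dz":0.4,"ax":0,"ay":0,"az":0},{"dx":0,"dy":-0.5,"dz":0,"ax":0,"ay":0,"az":0},{"dx":0,"dy":-0.5,"dz":0,"ax":0,"ay":0,"az":0},{"dx":0,"dy":-0.4,"dz":0,"ax":0,"ay":0,"az":0},{"dx":0,"dy":-0.4,"dz":0,"ax":0,"ay":0,"az":0},{"dx":0,"dy":-0.4,"dz":0,"ax":0,"ay":0,"az":0},{"dx":0,"dy":-0.4,"dz":0,"ax":0,"ay":0,"az":0},{"dx":0,"dy":0,"dz":0,"ax":0,"ay":0,"az":0}]'
python3 - <<'E'
from h import *
s=shot('scene','s9.png');view(s,'s9z.png',(340,170,480,320),4)
o=bot.get_obs();print(o['eef_pos'],o['ft_force'],o['grip_width'])
E
```

```text
clock: 23.0
eef_pos: [0.5964, 0.2522, 0.1352]
tool_rot: [-0.577, 0.817, -0.0, 0.001]
ft_force: [-0.1, 0.4, -0.1]
grip_width: 0.0004
[0.59559457 0.25242659 0.1351075 ] [-0.30206933  0.15491002 -0.12890184] 0.00021570597678673178
```

View pics/s9z.png

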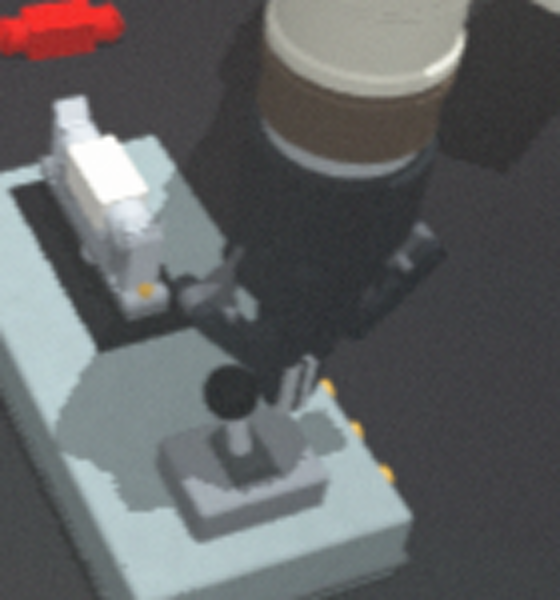

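Lever past the middle (knob moved to about (232,390) in the crop). I'll keep pushing in small steps and watch the force.

```bash
python3 -m handwheel '[{"dx":0,"dy":-0.2,"dz":0,"ax":0,"ay":0,"az":0},{"dx":0,"dy":-0.2,"dz":0,"ax":0,"ay":0,"az":0},{"dx":0,"dy":0,"dz":0,"ax":0,"ay":0,"az":0},{"dx":0,"dy":0,"dz":0,"ax":0,"ay":0,"az":0}]'
python3 -m handwheel '[{"dx":0,"dy":-0.16,"dz":0,"ax":0,"ay":0,"az":0},{"dx":0,"dy":0,"dz":0,"ax":0,"ay":0,"az":0},{"dx":0,"dy":0,"dz":0,"ax":0,"ay":0,"az":0}]'
python3 - <<'E'
from h import *
s=shot('scene','s10.png');view(s,'s10z.png',(340,170,480,320),4)
E
```

```text
clock: 23.45
eef_pos: [0.6043, 0.2496, 0.1353]
tool_rot: [-0.577, 0.817, -0.0, 0.0]
ft_force: [-0.3, -0.2, 0.5]
grip_width: 0.0
clock: 23.75
eef_pos: [0.608, 0.2483, 0.1354]
tool_rot: [-0.577, 0.817, -0.0, 0.0]
ft_force: [-0.3, 0.2, -0.6]
grip_width: -0.0001
```

View pics/s10z.png

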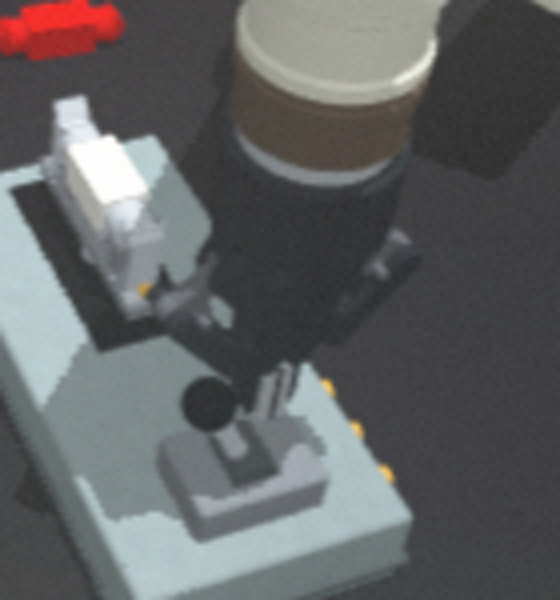

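Leaning over but not yet at the stop, since I feel no force. Continuing.

```bash
python3 -m handwheel '[{"dx":0,"dy":-0.16,"dz":0,"ax":0,"ay":0,"az":0},{"dx":0,"dy":0,"dz":0,"ax":0,"ay":0,"az":0},{"dx":0,"dy":0,"dz":0,"ax":0,"ay":0,"az":0}]'
python3 -m handwheel '[{"dx":0,"dy":-0.12,"dz":0,"ax":0,"ay":0,"az":0},{"dx":0,"dy":0,"dz":0,"ax":0,"ay":0,"az":0},{"dx":0,"dy":0,"dz":0,"ax":0,"ay":0,"az":0}]'
python3 -m handwheel '[{"dx":0,"dy":-0.1,"dz":0,"ax":0,"ay":0,"az":0},{"dx":0,"dy":0,"dz":0,"ax":0,"ay":0,"az":0},{"dx":0,"dy":0,"dz":0,"ax":0,"ay":0,"az":0}]'
```

```text
clock: 24.1
eef_pos: [0.6118, 0.2469, 0.1353]
tool_rot: [-0.577, 0.817, -0.0, 0.0]
ft_force: [-0.6, 1.5, -0.8]
grip_width: 0.0001
clock: 24.4
eef_pos: [0.6124, 0.2467, 0.1351]
tool_rot: [-0.578, 0.816, 0.002, -0.001]
ft_force: [-5.2, 1.9, 1.9]
grip_width: -0.0001
clock: 24.7
eef_pos: [0.6127, 0.2466, 0.135]
tool_rot: [-0.578, 0.816, 0.003, -0.003]
ft_force: [-11.3, 3.3, 5.4]
grip_width: -0.0002
```

```bash
python3 -m handwheel '[{"dx":0,"dy":0.5,"dz":0,"ax":0,"ay":0,"az":0},{"dx":0,"dy":1,"dz":0,"ax":0,"ay":0,"az":0},{"dx":0,"dy":1,"dz":0,"ax":0,"ay":0,"az":0},{"dx":0,"dy":0.8,"dz":-0.5,"ax":0,"ay":0,"az":0},{"dx":0,"dy":0.8,"dz":-1,"ax":0,"ay":0,"az":0},{"dx":0,"dy":0.5,"dz":-1,"ax":0,"ay":0,"az":0},{"dx":0,"dy":0,"dz":-1,"ax":0,"ay":0,"az":0},{"dx":0,"dy":0,"dz":0,"ax":0,"ay":0,"az":0},{"dx":0,"dy":0,"dz":0,"ax":0,"ay":0,"az":0}]'
python3 - <<'E'
from h import *
s=shot('scene','s11.png');view(s,'s11z.png',(320,170,460,320),4)
t=shot('top','t11.png');view(t,'t11z.png',(180,150,340,280),4.5)
E
```

```text
clock: 25.6
eef_pos: [0.5091, 0.2837, 0.2235]
tool_rot: [-0.577, 0.817, -0.0, 0.001]
ft_force: [-0.5, -0.6, -1.5]
grip_width: -0.0004
```

View pics/s11z.png

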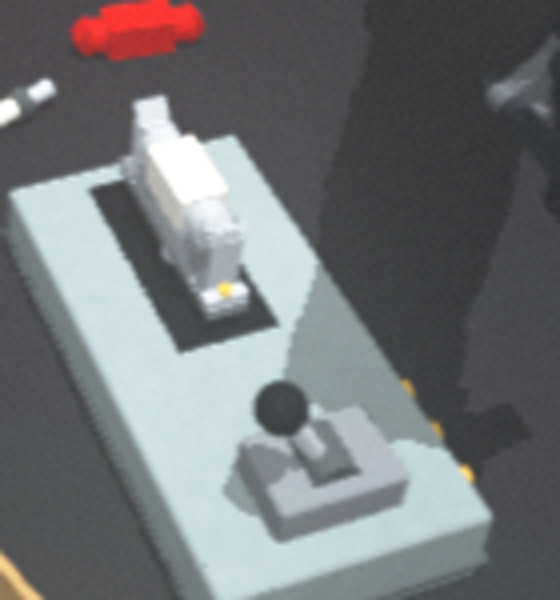

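View pics/t11z.png

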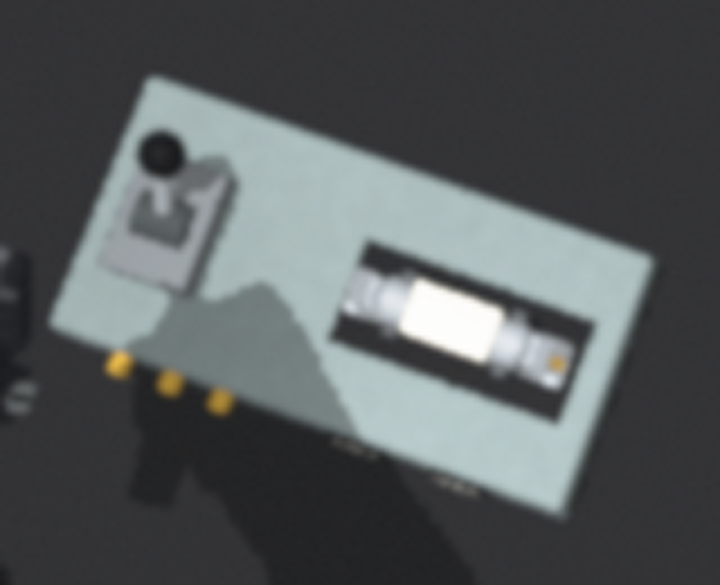

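```bash
python3 - <<'E'
from h import *
print(bot.get_obs()['clock'], bot.job_done())
E
```

```text
the job is handed in; nothing more can be done
25.7 None
```

I fitted the wedge-ended cartridge into the tester, let go of it, pushed the switch lever to its end stop and handed the job in at 25.7 s. No verdict is reported, so what follows rests on my own readings and pictures.

- **Cartridge:** The downward push peaked at about 12 N and dropped away as the clips snapped over. The clips then pulled with about 6 N until the cradles took the load, and I released there. Pictures from all three cameras after release showed it straight between the cradles with both clips closed over its wedges.
- **Switch:** The lever stopped moving at about 11 N against its end stop. The last pictures showed it leaning fully to the other side, with the arm clear of everything.
- **Other parts:** I touched none of them, and they looked unmoved wherever they were in view. I did not measure them again at the end.

**Checks that disagreed:**
- My fits of the tester's position from the different cameras differed by up to about 8 mm. I used the close-up from the wrist camera, and the cartridge met the clips at the height it predicted.
- The knob appeared about 5 mm from where I computed it, so I relied on the felt end stop instead. I did not measure the lever angle.
- While pressing, the cartridge drifted up to about 2 mm sideways. I corrected this before it was home.

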